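Load the slide box under the spring flap

TASK

Load the slide box into the bay without picking it up: with one fingertip press the flap's black bar down and keep the flap open, and with the other fingertip push the slide box along the lane, under the open flap, fully home into the hooded end. Only then let the flap spring shut behind it and move clear. The flap must not touch the box at any time, and the things standing around are left alone.

Things in the scene. Friction and masses are not known exactly. Their poses are not given: they have to be found in the camera images.
- bay: Loading bay, a low metal fixture fixed to the worktop, 280x128 mm. x = push direction, y left, z up; origin on the worktop, lane's centre line, under the flap. Base plate 3 mm thick. Straight lane y -32.5 to +32.5 mm between guides 4 mm thick, 16 mm high, from x -178 mm; from x +28 mm on it has a white hood, 38 mm high inside, 44 mm outside.
- bay_stop (a point): Foot of the inner face of the back stop at the hooded end of the lane, on its centre line: bay x = +94 mm, 3 mm over the worktop. Axes as the bay. The slide box is home against this wall: its centre is then at bay x = +54 mm, its rear face at +14 mm.
- flap (a joint): Spring-closed flap, one piece with the press bar: 0 shut, 1.0 rad fully open (stop). Hinge line along bay x at y -46, z 30 mm, posts 35 mm high at x -176 and +38. Pressing the bar down (3 N at first, 7 N at the stop) raises the flap; let go, it springs shut. From 0.75 rad the slide box clears it.
- flap_lip (a point): Middle of the lower edge of the flap's turned-down lip; when shut at bay x +4, y -17.5, z 20 mm (rear face x +6). The flap covers only the right of the lane, x -12 to +6, y -9 to -46 mm; left of that the lane is open above, so a finger at bay y -2 to +20 mm can pass beside it as far as the hood. It moves with the flap.
- bar_mid (a point): Mid-length of the black press bar, on top. Round bar 10 mm thick along bay x from -165 to +27 mm (this point x -69), at bay y about -71 mm; a finger can slide along all of it. Top 46 mm over the worktop when shut, about 24 at 0.85 rad, 20 fully open. It moves with the flap.
- slide_box: Slide box, closed white-and-amber carton 58x80x30 mm (own x, y, z), about 0.19 kg, origin at the centre of its underside. Stands in the lane before the flap, its own y along the bay's x (within 0.04 rad), underside 3 mm and top 33 mm over the worktop. The lip can shut behind it from centre at bay x +46 mm.
- lancet_box: Bystander, loose: white carton, 45x62x38 mm; origin at the centre of its underside. To be left alone.
- sample_pot: Bystander, loose: small white lidded pot, 45 mm across, 48 mm tall; origin at the centre of its underside. To be left alone.
- timer: Bystander, loose: flat white bench timer, 58x62x18 mm; origin at the centre of its underside. To be left alone.
- control_vial: Bystander, loose: small capped vial, 24 mm across, 45 mm tall; origin at the centre of its underside. To be left alone.
- petri_dish: Bystander, loose: flat clear round dish, 89 mm across, 15 mm tall; origin at the centre of its underside. To be left alone.
Not all that is in view belongs to the job. Leave any purple or red look-alike of the slide_box alone.

How it is judged:
On the way, in this order (a step that is already met when the one before it is completed fails the run):
1. a fingertip holds the flap open while the slide box is still in front of it (value of joint flap above 0.65 rad and x of slide_box in the frame of bay below -0.045 m and contact force between the fingers and flap above 0.5 N), for 0.2 s.
2. the slide box is pushed past the flap while a fingertip still holds the flap open (value of joint flap above 0.65 rad and x of slide_box in the frame of bay above 0.0475 m and contact force between the fingers and flap above 0.5 N), for 0.1 s.
At the end, for the whole second after the job is handed in: The slide box rests flat on the bay's floor, its centre at least 47.5 mm past the bay's origin in the push direction (its rear face past the flap's lip), and the flap is shut behind it (below 0.08 rad) (x of slide_box in the frame of bay above 0.0475 m and value of joint flap below 0.08 rad and height (world z) of slide_box below 0.008 m and angle between slide_box's own z axis and vertical below 0.1 rad and linear speed of slide_box below 0.02 m/s); the robot touches nothing.
It fails at once if the slide box is lifted or tipped (height (world z) of slide_box above 0.013 m or angle between slide_box's own z axis and vertical above 0.2 rad).
It fails at once if the flap touches the slide box (contact force between slide_box and flap above 1 N).
It fails at once if a bystander is disturbed (distance of any of lancet_box, sample_pot, timer, control_vial, petri_dish from where it was at the start of the episode above 0.02 m).
It also fails if it takes over 50 s, if anything falls off the work surface, if the arm or the gripper's body presses on something with over 40 N, if the wrist force passes 120 N, or if a joint passes its speed limit or range.

ROBOT

A 6-joint arm with a two-finger parallel gripper is mounted at the origin on a cart in front of the work surface, level with it; the furniture and walls round the work are solid. World frame = base frame: x ahead of the robot, y to its left, z up, the work surface at z = 0. Lengths are in m, angles in rad, forces in N, time in s.
With the tool pointing down it reaches from about 0.425 to 1.125 m from the base axis. Payload 14.9 kg.
Tool frame: the origin (TCP) lies on the centre line of the jaws, within the pads' length; the fingertips stand 25 mm ahead of it and the grasp point (between the pads) lies 6 mm ahead of it; z points along the fingers, y is the line along which they close (so a half turn about z gives the same grasp; the last joint's range is limited). The gripper opens to 91 mm and grips with 3 to 60 N. Pads are 32 mm wide; open, the fingers measure 118 mm over their backs; the gripper's body (76 mm by 178 mm) begins 60 mm behind the grasp point.
Start: joints at [1.192, 0.379, 1.734, -0, 1.028, -0.033], TCP at [0.237, 0.659, 0.239] pointing down, gripper open.
Joint ranges: [-2.77, 2.77], [-0.74, 2.19], [0, 2.66], [-1.06, 4.2], [0.31, 2.87], [-3.08, 3.08]. Speed limits (rad/s): [1.89, 1.89, 2.39, 3.14, 3.14, 3.14].

INTERFACE

Orientations are given as a rotation vector (axis times angle).
In Python, from station import manip gives the robot as it stands. The module is installed in compiled form; this text tells all that it offers.
- The arm moves only by the tool apply_moves, never from a script. Its argument "targets" is text: rows parted by semicolons, each of 7 numbers parted by spaces: the shift along the tool's x, y, z in m, then the turn, a rotation vector about the tool's x, y, z in rad, then the closure, from 0 (fully open) to 1 (shut). In form: tx ty tz rx ry rz jaw; .... A call has 1 to 5 rows; each row is the pose to reach, as a shift and turn from the pose commanded when the call began, along the tool's axes at that moment; what a row does not reach only later rows make up. A row lasts 1/10 s, in which the tool goes at most 50 mm and 8.59 degrees, less where a joint would pass 70% of its speed; a pose out of reach is approached as far as the arm can. A call with a gripper value outside its range is refused whole. The fingers move at their own pace and stop on an object; "grip_force" is the grip in N (left out, the last holds). Time passes only in rows, so rows that repeat a pose let the fingers close. It gives the time, the measured TCP pose, the force, the opening and the grip force at its end, in the units of the state.
- manip.state(): the state, without advancing time (a new reading comes with each control period).
- manip.grab_frame(name): name is "scene" or "top" or "wrist"; returns (picture, depth): 384x512x3 uint8, red, green, blue; 384x512 float32, m along the optical axis (not along the pixel's ray), 0 where there is no reading.
- manip.camera_info(name): a dict with "fx", "fy", "cx", "cy" (pixels), "k1" (the pictures are not rectified: a ray, as slopes to the right and down, at radius r is drawn at 1 + k1 r^2 times it, then the intrinsics apply), "world_to_cam" (4x4, takes a point from world to camera coordinates). Camera axes: x right, y up, looking along -z (the intrinsics and any distortion apply to the point x, -y, -z); pixel columns grow to the right and rows downward; lengths in m; the calibration is good to about 2 mm. A picture is of the moment at which its call begins: read the wrist's pose just before it. camera_info takes no time and is no camera call; for the wrist camera it gives the pose at the moment of the call.
- manip.close_job(): hands the job in; it is judged then, once.
The state is a dict: "time": time; "joints": joint angles; "qd": joint speeds; "tau": joint torques, N m; "eef_pos": TCP position; "tool_rot": TCP orientation; "wrist_force": force on the tool from outside, world axes, zero at the start; "torque": the same for the moment, N m; "opening": finger opening in m; "grasp_force": force on a finger pad.
Only numpy, scipy, OpenCV 4.12 (cv2) and the standard library are available. Lean on these libraries where they do the work, as an engineer would, in place of code of your own. Each camera call takes 0.05 s, during which the arm holds its last target. There are 200 camera calls.

## Working session

There is one attempt and no reset: what is moved stays moved. The work goes in short steps, Python scripts to look and compute and a tool call to move; the robot and the scene stay as the last step left them, time stands still between calls to the robot, and variables do not carry over. Pictures are saved under pics/ and viewed, at most 10 in all, crops included, and the job is handed in when it is done.

Besides the shell and the picture viewer there is one more tool, called after ">>>" as name(argument=value, ...), one argument or row to a line, values as JSON. apply_moves: Moves the arm, as the interface text tells. Its arguments: {"type":"object","properties":{"targets":{"type":"string"},"grip_force":{"type":"number"}},"required":["targets"]}

```bash
mkdir -p pics
cat > h.py <<'E'
import numpy as np, cv2
from station import manip
def grab(n):
    i=manip.camera_info(n); p,d=manip.grab_frame(n); return p,d,i
def unproj(i,u,v,z):
    u=np.asarray(u,float);v=np.asarray(v,float)
    K=np.array([[i['fx'],0,i['cx']],[0,i['fy'],i['cy']],[0,0,1]])
    s=cv2.undistortPoints(np.stack([u,v],-1).reshape(-1,1,2),K,np.array([i['k1'],0,0,0,0.])).reshape(-1,2)
    z=np.asarray(z,float).reshape(-1)
    P=np.stack([s[:,0]*z,-s[:,1]*z,-z,np.ones_like(z)],1)
    return (P@np.linalg.inv(i['world_to_cam']).T)[:,:3]
def cloud(d,i):
    v,u=np.mgrid[:d.shape[0],:d.shape[1]]
    W=unproj(i,u.ravel(),v.ravel(),d.ravel()).reshape(d.shape+(3,)); W[d<=0]=np.nan; return W
E
python3 - <<'E'
from h import *
a,da,ia=grab('top'); b,db,ib=grab('scene')
np.savez('f0.npz',a=a,da=da,b=b,db=db,W=cloud(da,ia),Wb=cloud(db,ib))
cv2.imwrite('pics/top.png',cv2.resize(a[:,:,::-1],(800,600))); cv2.imwrite('pics/scene.png',cv2.resize(b[:,:,::-1],(800,600)))
print(manip.state())
E
```

```text
{'time': 0.1, 'joints': array([ 1.19170331e+00,  3.79342408e-01,  1.73471778e+00,  2.40916931e-05,
        1.02846029e+00, -3.32957895e-02]), 'qd': array([ 0.00176258, -0.0006771 , -0.00025327,  0.00035732, -0.00070135,
       -0.00046909]), 'tau': array([ 3.63825020e-03, -7.65027523e+01, -4.35293770e+01,  6.53283158e-02,
        3.98703245e-02, -2.93572884e-05]), 'eef_pos': array([0.23714279, 0.65826884, 0.23836569]), 'tool_rot': array([-5.40457825e-01, -3.09454154e+00,  1.41981983e-03]), 'wrist_force': array([ 0.92260337, -0.42246414, -0.10185986]), 'torque': array([ 0.02409881, -0.02629136, -0.03360786]), 'grasp_force': 0.0, 'opening': 0.09103142551619428}
```

View pics/top.png

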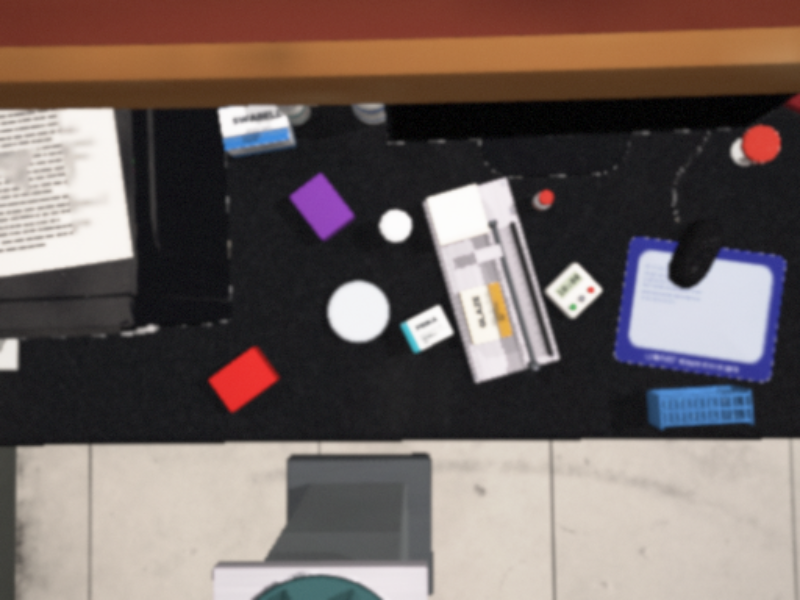

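View pics/scene.png

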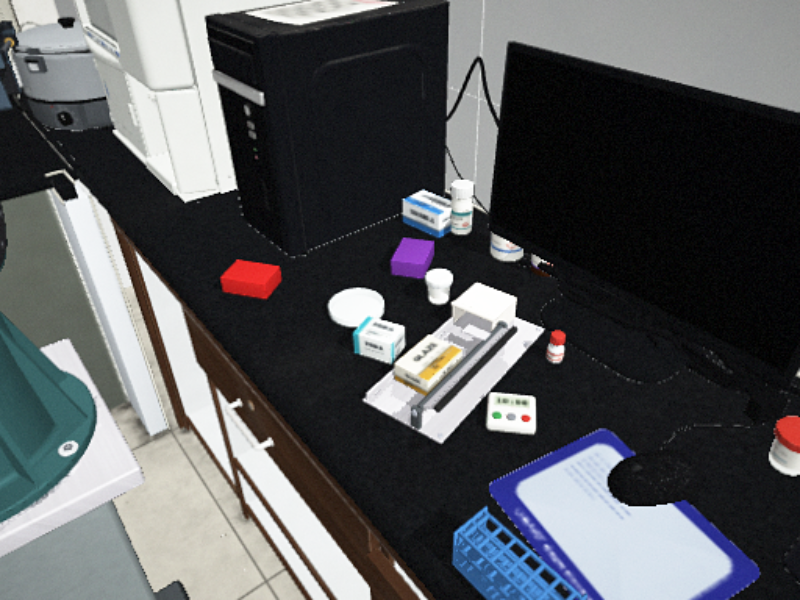

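The slide box is the white-and-amber carton in the lane at (485,313) in the top view. The purple one (322,207) and red one (243,379) are look-alikes. I'll check it in an enlarged, rectified crop.

Run:
```python
from h import *
f=np.load('f0.npz');a=f['a'];W=f['W']
# region crop px in 512 frame
c=a[108:252,255:375]; cv2.imwrite('pics/crop.png',cv2.resize(c[:,:,::-1],None,fx=4,fy=4,interpolation=cv2.INTER_CUBIC))
for n,(u,v) in dict(box=(310,200),hood=(292,138),plateBL=(305,242),plateBR=(356,229),plateTR=(325,115),plateTL=(272,128),bar_n=(352,227),bar_f=(329,143),robot=(205,370),timer=(367,186),vial=(348,127),pot=(253,145),lancet=(273,210),petri=(229,199)).items():
    print(n,np.round(np.nanmedian(W[v-1:v+2,u-1:u+2].reshape(-1,3),0),4))
```

```text
box [ 0.5213 -0.2476  0.0326]
hood [ 0.6611 -0.2086  0.0432]
plateBL [ 0.4239 -0.2373  0.004 ]
plateBR [ 0.4527 -0.3551  0.0025]
plateTR [ 7.190e-01 -2.886e-01  5.000e-04]
plateTL [ 0.6883 -0.1646  0.003 ]
bar_n [ 0.46   -0.3403  0.0417]
bar_f [ 0.6484 -0.2907  0.0449]
robot [ 0.1358 -0.003   0.0128]
timer [ 0.5514 -0.3793  0.0161]
vial [ 0.6833 -0.3338  0.0441]
pot [ 0.6468 -0.1208  0.045 ]
lancet [ 0.4999 -0.1637  0.0382]
petri [ 0.526  -0.0628  0.0156]
```

View pics/crop.png

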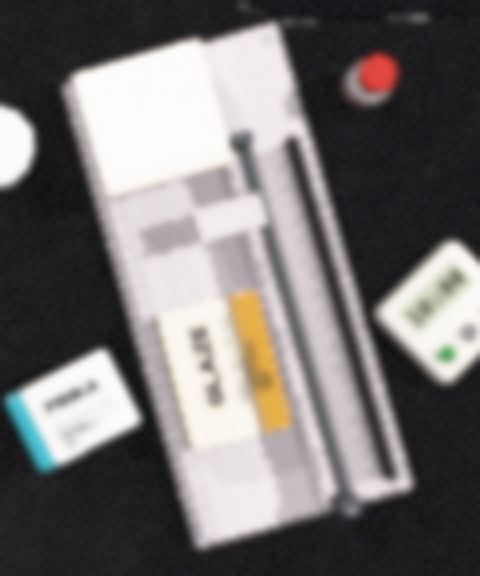

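```bash
cat >> h.py <<'E'
def onz(i,u,v,z):
    A=unproj(i,[u],[v],[0.5])[0];B=unproj(i,[u],[v],[1.0])[0]; return A+(B-A)*(z-A[2])/(B[2]-A[2])
def fit(bay,wor):
    bay=np.array(bay);wor=np.array(wor);mb=bay.mean(0);mw=wor.mean(0)
    b=bay-mb;w=wor-mw; th=np.arctan2((b[:,0]*w[:,1]-b[:,1]*w[:,0]).sum(),(b*w).sum())
    R=np.array([[np.cos(th),-np.sin(th)],[np.sin(th),np.cos(th)]]); t=mw-R@mb
    return th,t,(wor-t)@R-bay
E
python3 - <<'E'
from h import *
i=manip.camera_info('top')
P=lambda x,y,z:onz(i,x/4+255-.375,y/4+108-.375,z)
L=[('hoodFL',(28,36.5),(105,195),.044),('hoodFR',(28,-36.5),(230,165),.044),('hoodBR',(98,-36.5),(200,38),.044),('postN',(-176,-46),(345,507),.035),('postF',(38,-46),(241,140),.035),('barF',(27,-71),(293,138),.044),('barN',(-165,-71),(392,478),.044)]
w=[P(*c,z)[:2]*1000 for n,b,c,z in L]
th,t,r=fit([l[1] for l in L],w)
print(th,t)
for l,e in zip(L,r):print(l[0],e.round(1))
R=np.array([[np.cos(th),-np.sin(th)],[np.sin(th),np.cos(th)]])
for n,c,z in [('pBL',(200,548),.003),('pBR',(412,487),.003),('pTR',(280,22),.003),('b1',(160,318),.033),('b2',(258,290),.033),('b3',(290,430),.033),('b4',(190,450),.033),('timerL',(378,310),.018),('timerT',(450,240),.018),('timerB',(440,388),.018),('vial',(380,72),.045),('lanR',(142,418),.038),('lanT',(108,350),.038),('pot',(0,147),.048),('flapend',(200,225),.03)]:
    print(n,((P(*c,z)[:2]*1000-t)@R).round(1))
E
```

```text
0.2610951613216206 [ 602.18127237 -226.33947522]
hoodFL [0.5 0.7]
hoodFR [-2.5  2. ]
hoodBR [ 0.7 -1.4]
postN [-0.4  1.4]
postF [0.1 0.5]
barF [ 3.4 -1.4]
barN [-1.8 -1.8]
pBL [-180.6   38.1]
pBR [-179.4  -89. ]
pTR [100.9 -90.2]
b1 [-46.2  25.8]
b2 [-46.  -31.7]
b3 [-126.8  -27.2]
b4 [-122.5   29.9]
timerL [-75.5 -95.9]
timerT [ -48.2 -146.1]
timerB [-127.8 -117.3]
vial [  52.5 -128.7]
lanR [-97.6  51.2]
lanT [-55.7  59.1]
pot [70.2 86.6]
flapend [ -1.6 -10.6]
```

```bash
cat >> h.py <<'E'
from scipy.spatial.transform import Rotation as Ro
def rel(p0,r0,p1,r1):
    R0=Ro.from_rotvec(r0); return R0.inv().apply(np.array(p1)-p0),(R0.inv()*Ro.from_rotvec(r1)).as_rotvec()
TH=0.2611;T0=np.array([.6022,-.2263])
def bayw(x,y): return T0+np.array([[np.cos(TH),-np.sin(TH)],[np.sin(TH),np.cos(TH)]])@np.array([x,y])
def tobay(p): return np.array([[np.cos(TH),np.sin(TH)],[-np.sin(TH),np.cos(TH)]])@(np.array(p)[:2]-T0)
E
python3 - <<'E'
from h import *
s=manip.state();p=s['eef_pos'];r=s['tool_rot']
g=bayw(-.150,-.034); a0=np.arctan2(p[1],p[0]);a1=np.arctan2(g[1],g[0]);R0=np.hypot(*p[:2]);R1=np.hypot(*g)
print(g,R1,a1)
y0=2.7966;y1=TH; N=6; pp,rr=p,r
yaw=lambda a:(Ro.from_euler('z',a)*Ro.from_rotvec([np.pi,0,0])).as_rotvec()
for k in range(1,N+1):
    f=k/N;a=a0+f*(a1-a0);rad=R0+f*(R1-R0)
    q=np.array([rad*np.cos(a),rad*np.sin(a),.239-.0*f]);w=yaw(y0+f*(y1-y0))
    d,t=rel(pp,rr,q,w); print(k,d.round(4),t.round(3),q.round(3)); pp,rr=q,w
E
```

```text
[ 0.46606089 -0.29786914] 0.5531173227871546 -0.568689115787075
1 [-0.1989 -0.0544 -0.0006] [-0.001  0.     0.422] [0.406 0.54  0.239]
2 [-0.1968 -0.0294  0.    ] [ 0.    -0.     0.423] [0.527 0.382 0.239]
3 [-0.1916 -0.0056  0.    ] [0.    0.    0.423] [0.593 0.202 0.239]
4 [-0.1838  0.0165 -0.    ] [-0.    -0.     0.423] [0.602 0.018 0.239]
5 [-0.1735  0.0365  0.    ] [-0.    -0.     0.423] [ 0.557 -0.154  0.239]
6 [-0.1612  0.0544  0.    ] [0.    0.    0.423] [ 0.466 -0.298  0.239]
```

Run:
```python
from h import *
f=np.load('f0.npz')
for k in('W','Wb'):
    W=f[k].reshape(-1,3); W=W[np.isfinite(W).all(1)]
    m=(W[:,2]>.1)&(W[:,0]>.2)&(W[:,0]<.95)&(abs(W[:,1])<1.0); Q=W[m]
    for y0 in np.arange(-.6,.9,.1):
        q=Q[(Q[:,1]>=y0)&(Q[:,1]<y0+.1)]
        if len(q)>5: print(k,round(y0,1),len(q),'xmin',np.percentile(q[:,0],[0,2,50]).round(3),'z',np.percentile(q[:,2],[2,50,98]).round(3))
```

```text
W -0.6 1041 xmin [0.765 0.766 0.769] z [0.102 0.171 0.227]
W -0.5 1117 xmin [0.762 0.763 0.768] z [0.104 0.175 0.231]
W -0.4 1134 xmin [0.761 0.761 0.765] z [0.105 0.178 0.237]
W -0.3 8247 xmin [0.582 0.583 0.589] z [0.127 0.899 0.904]
W -0.2 18156 xmin [0.582 0.583 0.59 ] z [0.161 0.899 0.904]
W -0.1 9445 xmin [0.582 0.583 0.589] z [0.882 0.899 0.904]
W 0.1 14238 xmin [0.506 0.513 0.625] z [0.116 0.378 0.39 ]
W 0.2 5184 xmin [0.504 0.508 0.613] z [0.356 0.386 0.388]
Wb -0.6 5560 xmin [0.763 0.765 0.771] z [0.104 0.203 0.361]
Wb -0.5 9508 xmin [0.76  0.764 0.774] z [0.109 0.286 0.423]
Wb -0.4 9355 xmin [0.759 0.762 0.775] z [0.112 0.323 0.437]
Wb -0.3 7077 xmin [0.758 0.761 0.771] z [0.111 0.316 0.424]
Wb -0.2 4839 xmin [0.756 0.759 0.77 ] z [0.111 0.314 0.411]
Wb -0.1 987 xmin [0.917 0.919 0.922] z [0.334 0.369 0.404]
Wb -0.0 2014 xmin [0.896 0.9   0.922] z [0.109 0.283 0.387]
Wb 0.1 16558 xmin [0.505 0.508 0.672] z [0.107 0.267 0.385]
Wb 0.2 2366 xmin [0.502 0.505 0.509] z [0.11  0.319 0.385]
Wb 0.3 28 xmin [0.553 0.562 0.641] z [0.38  0.381 0.381]
Wb 0.4 4852 xmin [0.442 0.445 0.502] z [0.109 0.278 0.381]
Wb 0.5 503 xmin [0.219 0.231 0.446] z [0.237 0.307 0.376]
Wb 0.6 1054 xmin [0.218 0.225 0.462] z [0.104 0.211 0.34 ]
Wb 0.7 715 xmin [0.245 0.249 0.462] z [0.111 0.257 0.341]
Wb 0.8 454 xmin [0.439 0.444 0.464] z [0.105 0.265 0.328]
```

The tower (x>0.50, y 0.1–0.31, 0.385 m high) blocks the direct arc, so I'll go in front of it with the tool's y along world y.

Run:
```python
from h import *
s=manip.state();pp=s['eef_pos'];rr=s['tool_rot']
yaw=lambda a:(Ro.from_euler('z',a)*Ro.from_rotvec([np.pi,0,0])).as_rotvec()
g=bayw(-.150,-.034)
for x,y,z,w in [(.30,.48,.24,3.0),(.37,.31,.24,3.142),(.415,.14,.24,3.142),(.45,-.05,.24,3.192),(.46,-.2,.24,3.403),(g[0],g[1],.15,TH+np.pi)]:
    q=np.array([x,y,z]);w=yaw(w);d,t=rel(pp,rr,q,w);print(d.round(4),t.round(3));pp,rr=q,w
```

```text
[-0.1196 -0.1464 -0.0015] [-0.001 -0.    -0.204]
[-0.0933 -0.1584 -0.    ] [ 0.     0.    -0.142]
[-0.0449 -0.17   -0.    ] [0. 0. 0.]
[-0.0349 -0.19   -0.    ] [ 0.    0.   -0.05]
[-0.0024 -0.1503 -0.    ] [ 0.     0.    -0.211]
[ 0.0194 -0.0961  0.09  ] [-0. -0.  0.]
```

>>> apply_moves(
  targets="-0.024 -0.029 0 0 0 -0.041 0.32; -0.048 -0.059 0 0 0 -0.082 0.32; -0.072 -0.088 0 0 0 -0.122 0.32; -0.096 -0.117 0 0 0 -0.163 0.32; -0.12 -0.146 0 0 0 -0.204 0.32",
)

```text
time: 0.6
eef_pos: [0.3008, 0.479, 0.2387]
tool_rot: [-0.22, -3.134, 0.001]
wrist_force: [0.9, -0.6, 0.5]
opening: 0.0618
grasp_force: 0.0
```

>>> apply_moves(
  targets="-0.019 -0.032 0 0 0 -0.028 0.32; -0.037 -0.063 0 0 0 -0.057 0.32; -0.056 -0.095 0 0 0 -0.085 0.32; -0.074 -0.127 0 0 0 -0.114 0.32; -0.093 -0.158 0 0 0 -0.142 0.32",
)

```text
time: 1.1
eef_pos: [0.3705, 0.3095, 0.2388]
tool_rot: [0.003, -3.141, 0.0]
wrist_force: [1.2, 1.0, -0.0]
opening: 0.0621
grasp_force: 0.0
```

>>> apply_moves(
  targets="-0.009 -0.034 0 0 0 0 0.32; -0.018 -0.068 0 0 0 0 0.32; -0.027 -0.102 0 0 0 0 0.32; -0.036 -0.136 0 0 0 0 0.32; -0.045 -0.17 0 0 0 0 0.32",
)

```text
time: 1.6
eef_pos: [0.4154, 0.1396, 0.2389]
tool_rot: [-0.0, 3.142, 0.0]
wrist_force: [0.8, -0.1, 0.5]
opening: 0.0622
grasp_force: 0.0
```

>>> apply_moves(
  targets="-0.007 -0.038 0 0 0 -0.01 0.32; -0.014 -0.076 0 0 0 -0.02 0.32; -0.021 -0.114 0 0 0 -0.03 0.32; -0.028 -0.152 0 0 0 -0.04 0.32; -0.035 -0.19 0 0 0 -0.05 0.32",
)

```text
time: 2.1
eef_pos: [0.4504, -0.0506, 0.2389]
tool_rot: [-0.079, 3.141, 0.0]
wrist_force: [0.5, 1.5, -0.2]
opening: 0.0621
grasp_force: 0.0
```

>>> apply_moves(
  targets="0 -0.03 0 0 0 -0.042 0.32; -0.001 -0.06 0 0 0 -0.084 0.32; -0.001 -0.09 0 0 0 -0.127 0.32; -0.002 -0.12 0 0 0 -0.169 0.32; -0.002 -0.15 0 0 0 -0.211 0.32",
)

```text
time: 2.6
eef_pos: [0.4598, -0.2, 0.2388]
tool_rot: [0.412, -3.114, -0.0]
wrist_force: [-0.1, 0.7, -0.4]
opening: 0.0618
grasp_force: 0.0
```

>>> apply_moves(
  targets="0.004 -0.02 0.01 0 0 0.002 0.32; 0.008 -0.04 0.02 0 0 0.002 0.32; 0.012 -0.06 0.03 0 0 0.002 0.32; 0.016 -0.08 0.03 0 0 0.002 0.32; 0.02 -0.096 0.04 0 0 0.002 0.32",
)

```text
time: 3.1
eef_pos: [0.4659, -0.2979, 0.1992]
tool_rot: [-0.405, 3.114, -0.001]
wrist_force: [0.4, -0.8, 0.6]
opening: 0.0624
grasp_force: 0.0
```

Run:
```python
from h import *
p,d,i=grab('wrist'); np.savez('w1.npz',p=p,d=d,**{k:np.array(v) for k,v in i.items()})
cv2.imwrite('pics/w1.png',cv2.resize(p[:,:,::-1],(800,600)))
s=manip.state();print(s['eef_pos'],tobay(s['eef_pos']),s['tool_rot'])
```

```text
[ 0.46529363 -0.29902509  0.19729139] [-0.15103966 -0.03491871] [ 4.05029119e-01 -3.11502444e+00  2.42653337e-04]
```

View pics/w1.png

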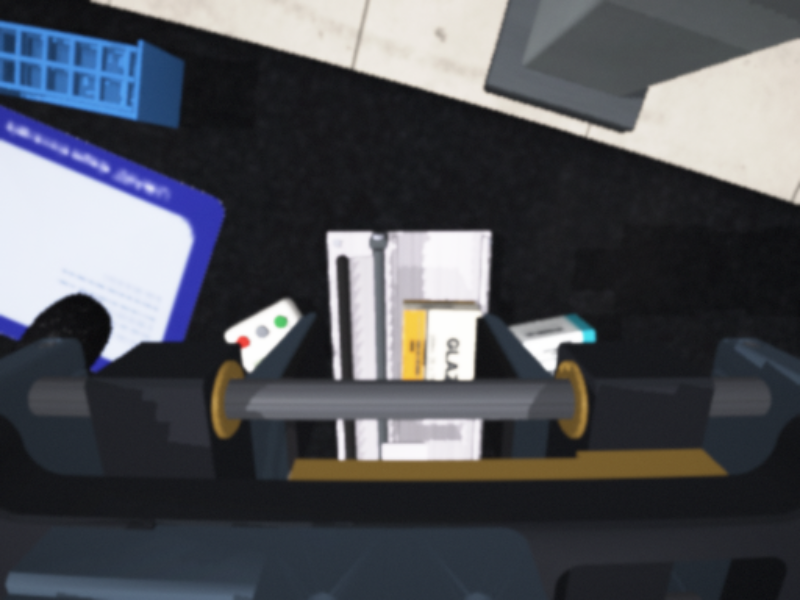

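The wrist view shows the bay's near end: plate corners (327,232) and (491,232), bar end (342,258), near post (378,240), and the box's rear top edge from (403,303) to (480,305).

Run:
```python
from h import *
i=manip.camera_info('wrist')
for n,c,z,e in [('pBR',(327,232),.003,'-178,-90'),('pBL',(491,232),.003,'-178,38'),('barend',(342,256),.044,'-165,-71'),('bar@y',(343,300),.046,'y-71'),('post',(378,240),.035,'-176,-46'),('boxR',(403,301),.033,''),('boxL',(480,303),.033,''),('boxRfoot',(404,308),.003,'')]:
    P=onz(i,c[0]*.64-.18,c[1]*.64-.18,z);print(n,(tobay(P)*1000).round(1),e)
W=cloud(*[np.load('w1.npz')['d'],i]);print(tobay(W[190,280])*1000 if 0 else [ (W[v,u]*1000).round(0) for u,v in[(275,215),(219,180),(300,215)]])
```

```text
pBR [-178.8  -89.9] -178,-90
pBL [-178.7   37.4] -178,38
barend [-167.6  -73.4] -165,-71
bar@y [-136.5  -73.6] y-71
post [-177.3  -48.8] -176,-46
boxR [-131.8  -31.1] 
boxL [-130.2   25.7] 
boxRfoot [-117.   -30.1] 
[array([ 505., -263.,   30.]), array([ 477., -336.,   43.]), array([ 498., -235.,   31.])]
```

>>> apply_moves(
  targets="0.001 0 0.03 0 0 0 0.32; 0.001 0 0.06 0 0 0 0.32; 0.001 0 0.09 0 0 0 0.32; 0.001 0 0.115 0 0 0 0.32; 0.001 0 0.118 0 0 0 0.32",
)

```text
time: 3.65
eef_pos: [0.4629, -0.2954, 0.0781]
tool_rot: [0.406, -3.112, -0.005]
wrist_force: [-0.1, 0.6, 1.0]
opening: 0.0619
grasp_force: 0.0
```

Run:
```python
from h import *
p,d,i=grab('scene'); np.savez('s2.npz',p=p,d=d)
# crop around bay
cv2.imwrite('pics/s2.png',cv2.resize(p[150:310,210:390,::-1],None,fx=3.7,fy=3.7,interpolation=cv2.INTER_CUBIC))
s=manip.state();print(s['eef_pos'],tobay(s['eef_pos']),s['tool_rot'],s['opening'],s['wrist_force'])
```

```text
[ 0.46354209 -0.2959584   0.07931824] [-0.15194018 -0.03150381] [ 0.40586536 -3.11281089 -0.00351924] 0.06185746675184848 [-0.96280086  0.60880797 -0.60002826]
```

View pics/s2.png

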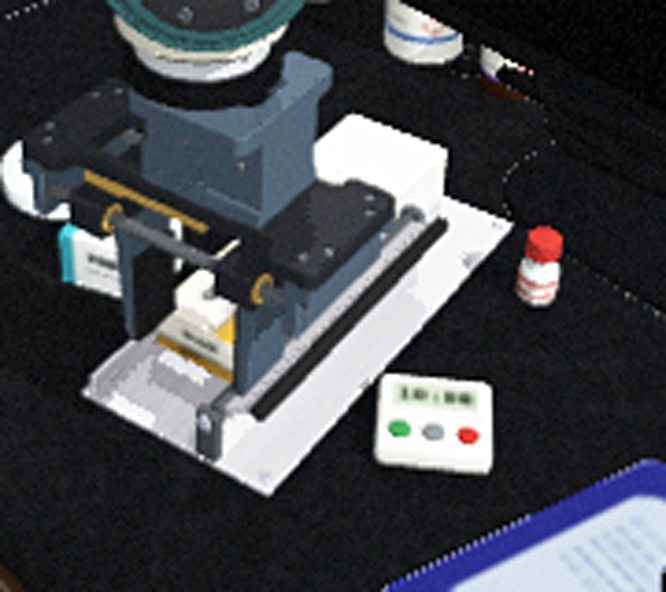

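Run:
```python
from h import *
i=manip.camera_info('scene')
Q=lambda x,y,z:(tobay(onz(i,x/3.7+210-.36,y/3.7+150-.36,z))*1000).round(1)
print('barN',Q(257,408,.046),'barF',Q(438,222,.046),'pBL',Q(83,393,.003),'pBR',Q(270,493,.003),'post',Q(210,408,.035))
print('A tip',Q(236,385,.054),Q(250,392,.054),'B tip',Q(128,335,.054),Q(138,338,.054))
for _ in range(3):
    manip.grab_frame('top'); s=manip.state();print((tobay(s['eef_pos'])*1000).round(1),s['eef_pos'][2].round(4),s['tool_rot'].round(4))
import cv2
c=np.load('s2.npz')['p'][235:275,262:302,::-1]; cv2.imwrite('pics/s2c.png',cv2.resize(c,None,fx=14,fy=14,interpolation=cv2.INTER_CUBIC))
```

```text
barN [-167.2  -75.3] barF [ 22.8 -74.2] pBL [-180.7   34.5] pBR [-178.5  -92. ] post [-172.9  -49.2]
A tip [-166.7  -61.5] [-166.5  -70.3] B tip [-170.3    7.7] [-169.     1.8]
[-151.4  -32.2] 0.0807 [ 4.0610e-01 -3.1142e+00 -1.5000e-03]
[-151.   -32.7] 0.0816 [-4.062e-01  3.115e+00 -3.000e-04]
[-150.7  -33. ] 0.0821 [-4.0610e-01  3.1143e+00 -1.4000e-03]
```

View pics/s2c.png

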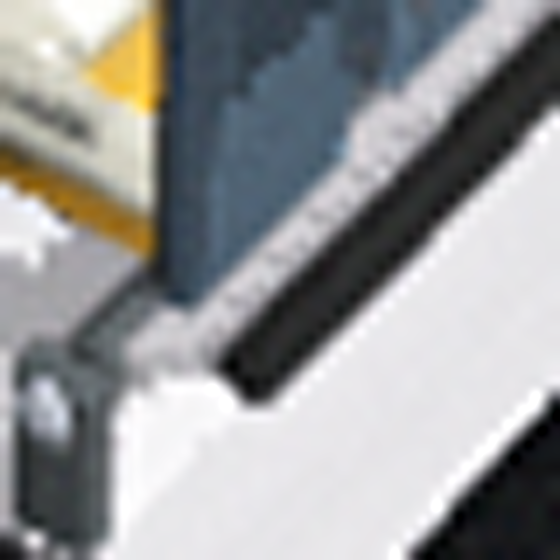

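Run:
```python
from h import *
i=manip.camera_info('scene')
Q=lambda x,y,z:(tobay(onz(i,x/14+262-.46,y/14+235-.46,z))*1000).round(1)
for z in(.054,.057):print('A left',Q(163,288,z),'A right',Q(195,303,z),'edge further',Q(345,160,z))
for z in(.041,.046):print('bar L',Q(222,368,z),'bar R',Q(265,403,z),'right end line',Q(559,105,z),'left',Q(559,10,z))
p=manip.state()
W=cloud(np.load('s2.npz')['d'],i)
for v in range(245,258,2):
    print(v,[(u,*(tobay(W[v,u])*1000).round(0),round(W[v,u,2]*1000)) for u in (273,275,277)])
```

```text
A left [-170.   -63.3] A right [-169.8  -68.5] edge further [-134.6  -69.2]
A left [-172.5  -65.1] A right [-172.2  -70.2] edge further [-137.2  -71. ]
bar L [-167.1  -71.2] bar R [-169.   -79.8] right end line [-95.4 -80.3] left [-78.1 -69.3]
bar L [-171.1  -74. ] bar R [-173.   -82.5] right end line [-100.  -83.] left [-82.9 -72.1]
245 [(273, np.float64(-170.0), np.float64(-63.0), 80), (275, np.float64(-171.0), np.float64(-68.0), 84), (277, np.float64(-171.0), np.float64(-73.0), 87)]
247 [(273, np.float64(-169.0), np.float64(-62.0), 74), (275, np.float64(-171.0), np.float64(-68.0), 78), (277, np.float64(-171.0), np.float64(-73.0), 81)]
249 [(273, np.float64(-171.0), np.float64(-63.0), 71), (275, np.float64(-170.0), np.float64(-67.0), 72), (277, np.float64(-170.0), np.float64(-72.0), 75)]
251 [(273, np.float64(-169.0), np.float64(-62.0), 63), (275, np.float64(-169.0), np.float64(-67.0), 67), (277, np.float64(-170.0), np.float64(-72.0), 69)]
253 [(273, np.float64(-169.0), np.float64(-62.0), 57), (275, np.float64(-171.0), np.float64(-68.0), 64), (277, np.float64(-168.0), np.float64(-71.0), 63)]
255 [(273, np.float64(-170.0), np.float64(-63.0), 54), (275, np.float64(-171.0), np.float64(-68.0), 58), (277, np.float64(-150.0), np.float64(-58.0), 35)]
257 [(273, np.float64(-157.0), np.float64(-54.0), 33), (275, np.float64(-158.0), np.float64(-59.0), 37), (277, np.float64(-156.0), np.float64(-63.0), 38)]
```

The fingertip tapers to about 6 mm. The scene camera puts A's tip centre at y≈-66, while the bar centre in the same view is at ≈-75.5, so it would miss. I'll shift and open a bit, then check.

>>> apply_moves(
  targets="0 -0.003 0 0 0 0 0.25; 0 -0.0065 0 0 0 0 0.25; 0 -0.0065 0 0 0 0 0.25; 0 -0.0065 0 0 0 0 0.25",
)

```text
time: 4.25
eef_pos: [0.4663, -0.3034, 0.0813]
tool_rot: [-0.406, 3.115, -0.001]
wrist_force: [0.0, -0.7, -0.2]
opening: 0.0681
grasp_force: 0.0
```

Run:
```python
from h import *
p,d,i=grab('scene'); np.savez('s3.npz',p=p,d=d)
c=p[225:275,240:302,::-1]; cv2.imwrite('pics/s3c.png',cv2.resize(c,None,fx=12,fy=12,interpolation=cv2.INTER_CUBIC))
s=manip.state();print((tobay(s['eef_pos'])*1000).round(1),s['eef_pos'][2],s['opening'])
```

```text
[-151.2  -39.2] 0.08112102119875661 0.06829174839126768
```

View pics/s3c.png

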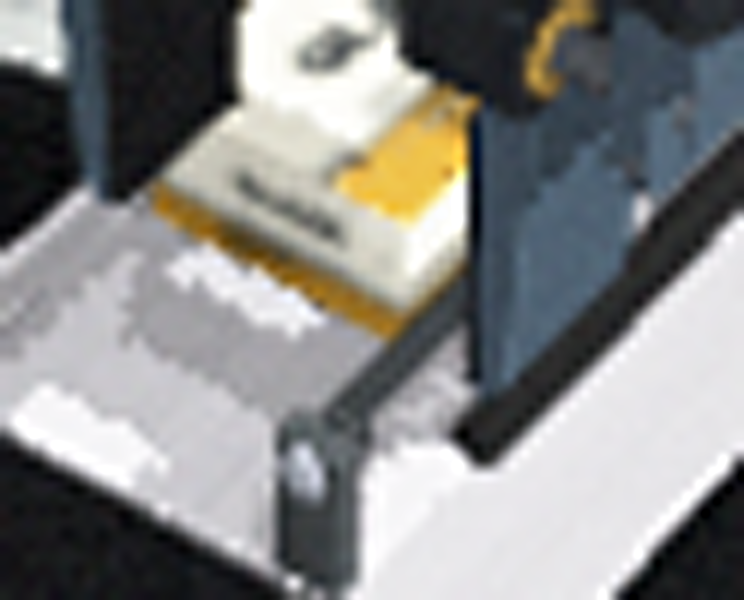

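A's tip now hangs over the bar: tip corners (475,380)–(505,391), bar end (458,430)–(490,465), B's tip (80,190)–(104,200).

Run:
```python
from h import *
i=manip.camera_info('scene')
Q=lambda x,y,z:(tobay(onz(i,x/12+240-.46,y/12+225-.46,z))*1000).round(1)
z=.056
print('A',Q(475,380,z),Q(505,391,z),'far',Q(632,260,z),'B',Q(80,190,z),Q(104,200,z))
print('bar',Q(458,430,.041),Q(490,465,.041)); print('boxrear',Q(155,208,.003),Q(388,337,.003))
```

```text
A [-167.4  -75.3] [-166.5  -80.5] far [-130.   -80.2] B [-170.1    2.7] [-169.6   -2. ]
bar [-165.8  -71. ] [-169.   -79.6]
boxrear [-122.2   26.3] [-124.  -27.]
```

>>> apply_moves(
  targets="0 0.003 0 0 0 0 0.25; 0 0.003 0.006 0 0 0 0.25; 0 0.003 0.012 0 0 0 0.25; 0 0.003 0.018 0 0 0 0.25; 0 0.003 0.018 0 0 0 0.25",
)

```text
time: 4.8
eef_pos: [0.4659, -0.3007, 0.0624]
tool_rot: [-0.406, 3.115, -0.001]
wrist_force: [2.3, -2.3, 3.8]
opening: 0.0682
grasp_force: 2.1
```

>>> apply_moves(
  targets="0 0 0.004 0 0 0 0.25; 0 0 0.008 0 0 0 0.25; 0 0 0.012 0 0 0 0.25; 0 0 0.015 0 0 0 0.25; 0 0 0.015 0 0 0 0.25",
)

```text
time: 5.3
eef_pos: [0.4658, -0.3002, 0.0478]
tool_rot: [-0.406, 3.115, 0.0]
wrist_force: [1.5, 0.7, 6.2]
opening: 0.0682
grasp_force: 3.2
```

Run:
```python
from h import *
p,d,i=grab('scene')
cv2.imwrite('pics/s4.png',cv2.resize(p[170:280,230:350,::-1],None,fx=5.4,fy=5.4,interpolation=cv2.INTER_CUBIC))
for _ in range(3):
    manip.grab_frame('top');s=manip.state();print((tobay(s['eef_pos'])*1000).round(1),s['eef_pos'][2].round(4),s['wrist_force'].round(2),s['torque'].round(2))
```

```text
[-150.9  -36.2] 0.0481 [1.63 1.85 7.24] [ 0.11 -0.38  0.14]
[-150.9  -36.3] 0.0481 [2.23 1.41 6.46] [ 0.08 -0.43  0.07]
[-150.9  -36.2] 0.0481 [1.64 1.41 5.39] [ 0.14 -0.42  0.08]
```

View pics/s4.png

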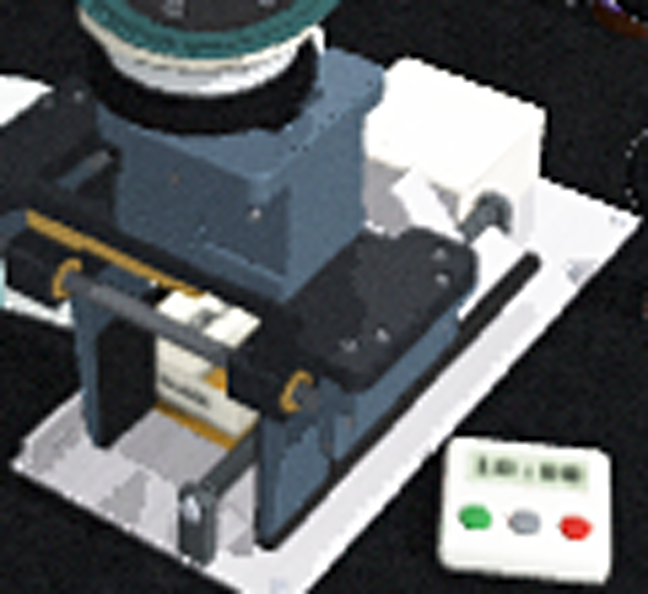

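The flap is open (white tab raised at (430,205)), the force is about 6 N and the box is still in front. Next I push along -tool x.

>>> apply_moves(
  targets="-0.004 0 0.001 0 0 0 0.25; -0.012 0 0.001 0 0 0 0.25; -0.02 0 0.001 0 0 0 0.25; -0.03 0 0.001 0 0 0 0.25; -0.04 0 0.001 0 0 0 0.25",
)

```text
time: 6.0
eef_pos: [0.5035, -0.2897, 0.0467]
tool_rot: [0.406, -3.113, -0.002]
wrist_force: [-6.5, -1.7, 7.2]
opening: 0.0684
grasp_force: 3.9
```

```bash
cat > q.py <<'E'
from h import *
manip.grab_frame('top');s=manip.state();print((tobay(s['eef_pos'])*1000).round(1),s['eef_pos'][2].round(4),s['wrist_force'].round(2),s['torque'].round(2),s['opening'],s['time'])
E
python3 q.py
```

```text
[-110.4  -36. ] 0.0469 [-3.09  2.38  7.47] [ 0.05  0.59 -0.06] 0.06826775826949545 6.05
```

>>> apply_moves(
  targets="-0.008 0 0 0 0 0 0.25; -0.016 0 0 0 0 0 0.25; -0.025 0 0 0 0 0 0.25; -0.034 0 0 0 0 0 0.25; -0.042 0 0 0 0 0 0.25",
)

```text
time: 6.55
eef_pos: [0.5441, -0.2789, 0.0467]
tool_rot: [0.406, -3.113, -0.002]
wrist_force: [-7.3, -2.1, 8.2]
opening: 0.0687
grasp_force: 4.3
```

>>> apply_moves(
  targets="-0.008 0 0 0 0 0 0.25; -0.016 0 0 0 0 0 0.25; -0.025 0 0 0 0 0 0.25; -0.034 0 0 0 0 0 0.25; -0.042 0 0 0 0 0 0.25",
)

```text
time: 7.05
eef_pos: [0.5846, -0.2682, 0.0467]
tool_rot: [0.406, -3.113, -0.002]
wrist_force: [-6.7, -1.6, 7.7]
opening: 0.0685
grasp_force: 4.4
```

```bash
python3 q.py
python3 - <<'E'
from h import *
p,d,i=grab('scene')
cv2.imwrite('pics/s5.png',cv2.resize(p[160:280,230:350,::-1],None,fx=5,fy=5,interpolation=cv2.INTER_CUBIC))
E
```

```text
[-26.7 -36.1] 0.0469 [-3.96  0.59  6.43] [-0.11  0.7  -0.14] 0.0686986022073338 7.1
```

View pics/s5.png

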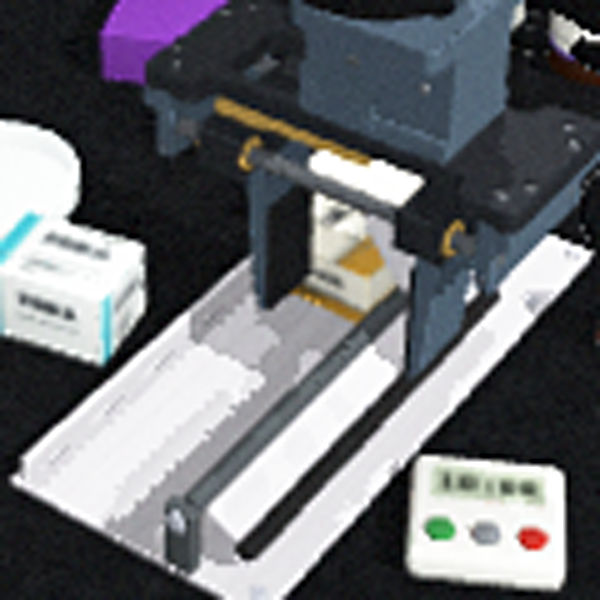

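The box is moving under the flap, with the finger on its rear and the bar held down. Now the last stretch, slowly.

>>> apply_moves(
  targets="-0.004 0 0 0 0 0 0.25; -0.008 0 0 0 0 0 0.25; -0.012 0 0 0 0 0 0.25; -0.016 0 0 0 0 0 0.25; -0.02 0 0 0 0 0 0.25",
)

```text
time: 7.65
eef_pos: [0.6036, -0.2632, 0.0467]
tool_rot: [0.406, -3.113, -0.002]
wrist_force: [-7.4, -2.8, 9.1]
opening: 0.0687
grasp_force: 4.7
```

>>> apply_moves(
  targets="-0.001 0 0 0 0 0 0.25; -0.002 0 0 0 0 0 0.25; -0.003 0 0 0 0 0 0.25; -0.004 0 0 0 0 0 0.25; -0.004 0 0 0 0 0 0.25",
)

```text
time: 8.15
eef_pos: [0.6075, -0.2622, 0.0467]
tool_rot: [0.406, -3.113, -0.002]
wrist_force: [-5.9, -0.6, 7.5]
opening: 0.0682
grasp_force: 4.1
```

```bash
python3 q.py
```

```text
[ -4.1 -36. ] 0.0467 [-5.74 -1.36  7.74] [-0.39  1.14 -0.17] 0.06848392740849746 8.2
```

>>> apply_moves(
  targets="-0.001 0 0 0 0 0 0.25; -0.002 0 0 0 0 0 0.25; -0.003 0 0 0 0 0 0.25; -0.003 0 0 0 0 0 0.25",
)

```text
time: 8.6
eef_pos: [0.6094, -0.2616, 0.0466]
tool_rot: [0.407, -3.111, -0.002]
wrist_force: [-14.7, -5.6, 13.6]
opening: 0.0684
grasp_force: 9.4
```

The force rose to about 15 N with the finger front at ≈+14 mm, so the box is home against the stop. I'll back off a little with the flap still held, then raise.

>>> apply_moves(
  targets="0 0 0 0 0 0 0.25; 0.003 0 0 0 0 0 0.25; 0.006 0 0 0 0 0 0.25; 0.008 0 0 0 0 0 0.25; 0.008 0 0 0 0 0 0.25",
)

```text
time: 9.1
eef_pos: [0.6045, -0.2638, 0.0475]
tool_rot: [-0.406, 3.114, -0.001]
wrist_force: [2.8, 0.4, 6.4]
opening: 0.0687
grasp_force: 3.3
```

>>> apply_moves(
  targets="0 0 -0.005 0 0 0 0.25; 0 0 -0.01 0 0 0 0.25; 0 0 -0.016 0 0 0 0.25; 0 0 -0.024 0 0 0 0.25; 0 0 -0.034 0 0 0 0.25",
)

```text
time: 9.6
eef_pos: [0.603, -0.2633, 0.0811]
tool_rot: [0.406, -3.114, -0.001]
wrist_force: [-0.4, 0.3, -0.1]
opening: 0.0687
grasp_force: 0.0
```

>>> apply_moves(
  targets="0.01 0 -0.03 0 0 0 0.25; 0.03 0 -0.06 0 0 0 0.25; 0.06 0 -0.09 0 0 0 0.25; 0.1 0 -0.12 0 0 0 0.25; 0.14 0 -0.12 0 0 0 0.25",
)

```text
time: 10.1
eef_pos: [0.4684, -0.3005, 0.205]
tool_rot: [-0.406, 3.111, -0.006]
wrist_force: [0.6, -0.8, 0.1]
opening: 0.0684
grasp_force: 0.0
```

```bash
python3 q.py
python3 - <<'E'
from h import *
p,d,i=grab('scene')
cv2.imwrite('pics/s6.png',cv2.resize(p[160:290,220:360,::-1],None,fx=4.5,fy=4.5,interpolation=cv2.INTER_CUBIC))
E
```

```text
[-153.5  -35.5] 0.2026 [-0.14 -0.64 -0.99] [ 0.03 -0.05  0.  ] 0.06817134971250306 10.15
```

View pics/s6.png

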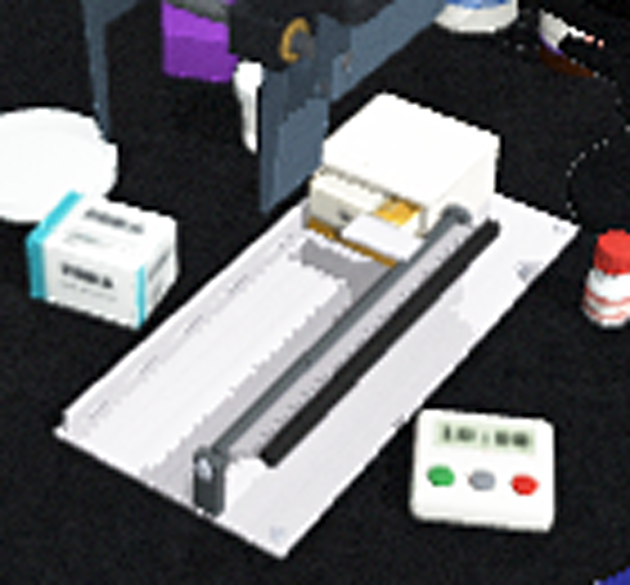

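The box sits in the hood at (365,200), the flap is shut behind it at (385,240) and the robot is clear.

>>> apply_moves(
  targets="0 0 0 0 0 0 0.25; 0 0 0 0 0 0 0.25; 0 0 0 0 0 0 0.25",
)

```text
time: 10.5
eef_pos: [0.469, -0.2992, 0.2007]
tool_rot: [0.407, -3.115, -0.0]
wrist_force: [-0.8, -0.1, -0.4]
opening: 0.0684
grasp_force: 0.0
```

```bash
python3 -c "
from station import manip
print(manip.close_job())"
```

```text
the job is handed in; nothing more can be done
None
```

The slide box is pushed home under the hood, the flap is shut behind it and the arm is clear; I handed the job in at about 10.5 s, and it returned no verdict.

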